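# Swap the blank plate on the test stand for the terminal plate

### The arm

A 7-joint arm with a two-finger parallel gripper is mounted at the origin on a cart in front of the work surface, level with it; the furniture and walls round the work are solid. World frame = base frame: x ahead of the robot, y to its left, z up, the work surface at z = 0. Lengths are in mm, angles in rad, forces in N, time in s.
With the tool pointing down it reaches from about 400 to 875 mm from the base axis. Payload 6.5 kg.
Tool frame: the origin (TCP) lies between the finger pads; the fingertips stand 8 mm ahead of it and the grasp point (between the pads) lies 11 mm behind it (manip.nose_length is the distance from the TCP to the fingertips, in mm); z points along the fingers, y is the line along which they close (so a half turn about z gives the same grasp; the last joint's range is limited). The gripper opens to 85 mm and grips with 20 to 120 N. Pads are 22 mm wide; open, the fingers measure 114 mm over their backs; the gripper's body (76 mm by 85 mm) begins 54 mm behind the grasp point. The pads swing forward as they close: fully open they stand 13 mm farther back than shut.
Start: joints at [-1.377, 0.536, -0.004, 1.538, 0.003, 1.067, -0.071], TCP at [166.972, 628.18, 239.29] pointing down, gripper open.
Joint ranges: [-2.7, 2.7], [-0.37, 2.16], [-1.27, 1.26], [0.24, 2.4], [-1.31, 4.45], [0.19, 1.91], [-2.76, 2.76]. Speed limits (rad/s): [2.39, 2.39, 3.14, 3.14, 3.14, 3.14, 3.14].

### API

Orientations are given as a 3x3 rotation matrix whose columns are the frame's x, y, z axes.
In Python, from bench import manip, optics, workorder gives the robot as it stands.
- The arm moves only by the tool send_rows, never from a script. Its argument "commands" is one flat list of numbers, 7 for each row, row after row: the shift along the tool's x, y, z in m, then the turn, a rotation vector about the tool's x, y, z in degrees, then the opening in per cent of the stroke, from 0 (shut) to 100 (fully open). In form: [dx, dy, dz, rx, ry, rz, gripper, dx, dy, dz, rx, ry, rz, gripper, ...]. A call has 1 to 5 rows; each row shifts and turns the commanded pose from where the row before left it, along the tool's axes as they then stand; what a row does not reach is not made up. A row lasts 1/10 s, in which the tool goes at most 50 mm and 8.59 degrees, less where a joint would pass 70% of its speed; a pose out of reach is approached as far as the arm can. A call with a gripper value outside its range is refused whole. The fingers move at their own pace and stop on an object; "grip_force" is the grip in N (left out, the last holds). Time passes only in rows, so rows that do not move let the fingers close. It gives the time, the measured TCP pose, the force, the opening and the grip force at its end, in the units of the state.
- manip.observe(): the state, without advancing time (a new reading comes with each control period).
- optics.capture(name): name is "scene" or "top" or "wrist"; returns (picture, depth): 480x640x3 uint8, red, green, blue; 480x640 float32, mm along the optical axis (not along the pixel's ray), 0 where there is no reading.
- optics.camera_model(name): a dict with "mtx" (3x3 intrinsics, pixels), "world_from_camera" (4x4, takes a point from camera to world coordinates); the wrist camera has in their place "hand_eye" (4x4, takes a point from camera to tool coordinates, whose origin is the TCP and whose axes are the flange's). Camera axes: x right, y down, z forward; pixel columns grow to the right and rows downward; lengths in mm; the calibration is good to about 2 mm. A picture is of the moment at which its call begins: read the wrist's pose just before it. camera_model takes no time and is no camera call.
- workorder.job_done(): hands the job in; it is judged then, once.
The state is a dict: "time_s": time; "joint_positions": joint angles; "joint_vel": joint speeds; "joint_efforts": joint torques, N m; "tcp_pos": TCP position; "ee_rot": TCP orientation; "force": force on the tool from outside, world axes, zero at the start; "moment": the same for the moment, N m; "grip_width": finger opening in mm; "gripper_force": force on a finger pad.
Only numpy, scipy, OpenCV 4.12 (cv2) and the standard library are available. Lean on these libraries where they do the work, as an engineer would, in place of code of your own. Each camera call takes 0.05 s, during which the arm holds its last target. There are 200 camera calls.

### The job

On the sloping test stand a blank plate hangs by two keyholes on two screws. Take it off and lay it grip up, flat on the grey mat; then hang the plate that carries the terminal board on the same two screws, right way up, slid down fully home behind the screw heads. Leave everything else on the bench where it is.

Things in the scene. Friction and masses are not known exactly. Their poses are not given: they have to be found in the camera images.
- stand_face: aluminium face, 170 mm wide, 4 mm thick, of the fixed grey test stand (150 mm deep), sloping up and away from its front edge at 40 degrees to the bench. Origin: on the face midway between its two screws, 130 mm up; x up the slope (face spans -85 to +55 mm), y level across, z out of the face. Plates let go on it slide down
- screw_pos (a point): foot on the face of the screw at stand_face y = +38 mm. Both screws: shank 6 mm across, round head 13 mm across, from 7 mm to 11 mm above the face
- screw_neg (a point): the same for the screw at y = -38 mm
- blank_plate: bare plate hanging on the stand at the start. Steel, 100 mm (own x, up the slope when hung) x110 (y) x4 mm, with a black grip tab on the front; 0.14 to 0.28 kg. Origin: centre of the underside; z out of the front. Keyholes and grip exactly as on the terminal plate
- terminal_plate: same plate (0.17 to 0.34 kg), but a white terminal board (37x68 mm) is fixed on its front at x = -30 mm, top 25 mm above the underside. Starts flat on the bench, front up. Two keyholes at y = -38 and +38 mm: entry hole 18 mm across centred at x = +8 mm, from it a 9 mm wide slot runs to +x and stops a screw's axis at x = +24 mm
- terminal_plate_seat (a point): underside point at x = +24 mm, y = 0, midway between the closed slot ends; it meets the origin of stand_face when the plate is fully home, and is 16 mm up the slope from there when the heads are at the entry holes
- blank_plate_grip (a point): point in the blank plate's grip tab to put between the pads: x = +14, y = 0, z = +32 mm in the plate's frame. Tab: 10 mm thick (y, pinch across it), x from -8 to +36 mm, top at z = 42 mm; foot flange 22 mm wide, top at z = 7 mm
- terminal_plate_grip (a point): the same point in the terminal plate's grip tab, of the same size
- mat: flat grey rubber mat, 130x130x3 mm, fixed to the bench; origin: centre of the underside
- cell_block: blue pouch battery block standing upright, 46x80 (own y) x200 mm tall; origin: centre of the underside. Leave alone
- pack: small purple battery pack 66x50x28 mm; origin: centre of underside. Leave alone
- module: small black converter module lying flat, 50x74 (own y) x26 mm; origin: centre of underside. Leave alone
- meter: hand-held meter lying flat, 198 (own x) x72x31 mm; origin: centre of underside. Leave alone
- adapter: black power brick 54x128 (own y) x31 mm; origin: centre of underside. Leave alone
- holder: black clip-on probe holder 89 (own x) x26x54 mm; origin: centre of underside. Leave alone

How it is judged (in metres and radians):
On the way:
1. the blank plate lies flat on the mat, let go (horizontal distance between blank_plate and mat below 0.05 m and height (world z) of blank_plate below 0.009 m and angle between blank_plate's own z axis and vertical below 0.1 rad and linear speed of blank_plate below 0.02 m/s and angular speed of blank_plate below 0.2 rad/s and contact force between blank_plate and the fingers below 0.05 N), for 0.2 s.
At the end, for the whole second after the job is handed in: The blank plate lies flat, grip up, its centre within 50 mm of the mat's; the terminal plate hangs right way up on both screws, underside within 3 mm of the face, seat point within 4 mm of the midpoint between the screws, up and across; both at rest and let go (all of step 1 and x of terminal_plate_seat in the frame of stand_face between -0.004 and 0.004 m and y of terminal_plate_seat in the frame of stand_face between -0.004 and 0.004 m and z of terminal_plate_seat in the frame of stand_face between -0.003 and 0.003 m and angle between the z axis of terminal_plate and the z axis of stand_face, either way round below 0.08 rad and angle between the x axis of terminal_plate and the x axis of stand_face, either way round below 0.12 rad and linear speed of terminal_plate below 0.02 m/s and angular speed of terminal_plate below 0.2 rad/s and contact force between terminal_plate and the fingers below 0.05 N); the robot touches nothing.
It fails at once if one of the bystanders (battery pack and block, converter module, meter, power brick, probe holder) is moved more than 30 mm or tipped over (distance of any of cell_block, pack, module, meter, adapter, holder from where it was at the start of the episode above 0.03 m or angle between cell_block's own z axis and vertical above 0.4 rad).
It also fails if it takes over 58 s, if anything falls off the work surface, if the arm or the gripper's body presses on something with over 40 N, if the wrist force passes 120 N, or if a joint passes its speed limit or range.

## Working session

There is one attempt and no reset: what is moved stays moved. The work goes in short steps, Python scripts to look and compute and a tool call to move; the robot and the scene stay as the last step left them, time stands still between calls to the robot, and variables do not carry over. Pictures are saved under pics/ and viewed, at most 12 in all, crops included, and the job is handed in when it is done.

Besides the shell and the picture viewer there is one more tool, called after "Emit:" as name(argument=value, ...) on one line, values as JSON. send_rows: Moves the arm, as the interface text tells. Its arguments: {"type":"object","properties":{"commands":{"type":"array","items":{"type":"number"}},"grip_force":{"type":"number"}},"required":["commands"]}

```bash
ls; mkdir -p pics; python3 - <<'E'
from bench import manip, optics, workorder
import cv2, numpy as np
for n in ("scene","top"):
    p,d=optics.capture(n); np.savez(f"{n}0.npz",p=p,d=d); cv2.imwrite(f"pics/{n}0.png",p[:,:,::-1])
    m=optics.camera_model(n); print(n,m["mtx"],m["world_from_camera"])
print(optics.camera_model("wrist")); print(manip.observe())
E
```

```text
pics
scene [[567.22309362   0.         313.8436572 ]
 [  0.         567.22309362 236.27736241]
 [  0.           0.           1.        ]] [[-2.16004490e-01 -8.34380743e-01  5.07100419e-01 -2.96501532e+02]
 [-9.76266638e-01  1.76229343e-01 -1.25883562e-01  2.87230424e+02]
 [ 1.56688459e-02 -5.22256636e-01 -8.52644412e-01  1.54293123e+03]
 [ 0.00000000e+00  0.00000000e+00  0.00000000e+00  1.00000000e+00]]
top [[549.96999891   0.         323.35232171]
 [  0.         549.96999891 238.62982812]
 [  0.           0.           1.        ]] [[ 1.31178876e-03 -9.98200250e-01  5.99544902e-02  4.45171458e+02]
 [-9.99898428e-01 -2.16017362e-03 -1.40878578e-02  9.28053474e+01]
 [ 1.41920153e-02 -5.99299202e-02 -9.98101694e-01  1.52897489e+03]
 [ 0.00000000e+00  0.00000000e+00  0.00000000e+00  1.00000000e+00]]
{'mtx': array([[331.24389746,   0.        , 322.08856566],
       [  0.        , 331.24389746, 238.03062197],
       [  0.        ,   0.        ,   1.        ]]), 'hand_eye': array([[-2.78435468e-04, -9.47220272e-01, -3.20583341e-01,
         8.20235366e+01],
       [ 9.99999035e-01,  1.72546
[... 355 characters left out ...]
7117835]), 'joint_vel': array([ 0.00030305, -0.00108281,  0.00028092, -0.00272166, -0.00156914,
        0.00027789, -0.00062016]), 'joint_efforts': array([ 2.52249709e-03, -5.84560704e+01,  1.05176657e+00, -2.59775895e+01,
        1.26172299e-02,  4.57216665e-03, -8.66791225e-06]), 'tcp_pos': array([166.84118456, 627.64468053, 238.50149953]), 'ee_rot': array([[-9.66463188e-01,  2.56805005e-01, -3.08886114e-04],
       [ 2.56805170e-01,  9.66461923e-01, -1.56737422e-03],
       [-1.03982876e-04, -1.59413303e-03, -9.99998724e-01]]), 'force': array([0.87240634, 0.42065159, 0.25810367]), 'moment': array([0.00317354, 0.01095465, 0.02097101]), 'gripper_force': 0.0, 'grip_width': 85.52064215304193}
```

View pics/scene0.png

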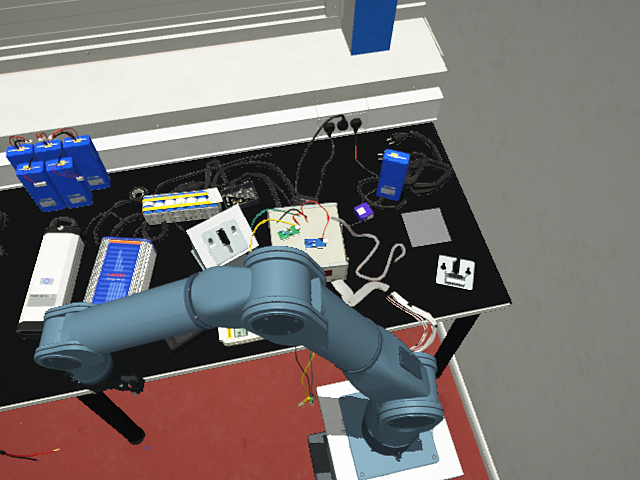

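View pics/top0.png

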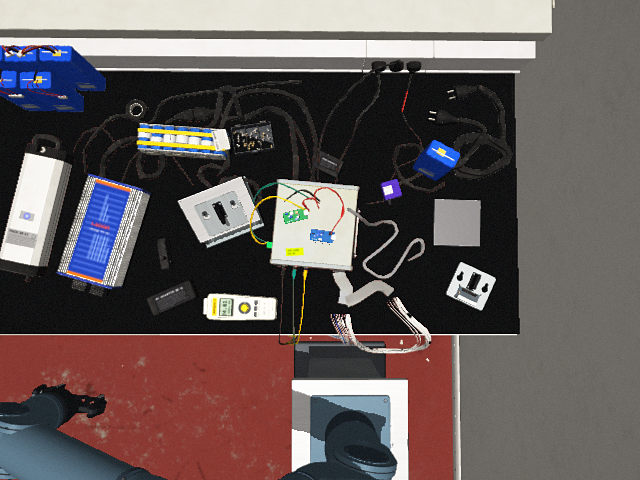

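The scene view shows the stand near (225,238), mat at (427,227) and terminal plate at (455,272). In the top view the stand is near (220,212), the mat at (457,222), the terminal plate at (470,287), and the large white box between them at (315,225).

```bash
cat > h.py <<'E'
import numpy as np, cv2
from bench import manip, optics
def cloud(n,p=None,d=None,tool=None):
    m=optics.camera_model(n); K=m["mtx"]
    T=m["world_from_camera"] if n!="wrist" else tool@m["hand_eye"]
    v,u=np.mgrid[0:480,0:640]
    c=np.stack([(u-K[0,2])/K[0,0]*d,(v-K[1,2])/K[1,1]*d,d],-1)
    return c@T[:3,:3].T+T[:3,3]
def toolT():
    s=manip.observe(); T=np.eye(4); T[:3,:3]=s["ee_rot"]; T[:3,3]=s["tcp_pos"]; return T
E
python3 - <<'E'
from h import *
z=np.load("top0.npz"); p,d=z["p"],z["d"]; W=cloud("top",p,d)
a=cv2.resize(p[170:255,170:270],(600,510),interpolation=cv2.INTER_NEAREST)
b=cv2.resize(p[255:315,440:500],(200,200),interpolation=cv2.INTER_NEAREST)
c=np.zeros((510,800,3),np.uint8); c[:,:600]=a; c[:200,600:]=b
cv2.imwrite("pics/zoom0.png",c[:,:,::-1])
np.set_printoptions(precision=1,suppress=True)
for n,(u,v) in dict(mat=(457,222),tl=(470,287),block=(440,158),pack=(390,189),box=(340,200),bench=(430,300),brick=(172,298),holder=(164,253),meter=(240,307)).items(): print(n,W[v,u])
for v in range(176,252,6): print(v,W[v,180:268:8,2])
# mat outline
g=p.astype(int); m=(abs(g-g[222,457]).sum(-1)<40).astype(np.uint8); m[:, :420]=0; m[:190]=0;m[255:]=0
cn=max(cv2.findContours(m,0,2)[0],key=cv2.contourArea); r=cv2.minAreaRect(cn); print("mat",r, W[int(r[0][1]),int(r[0][0])])
# terminal plate
h=W[...,2]; m=((p.min(-1)>120)).astype(np.uint8); m[:255]=0;m[:,:435]=0;m[320:]=0;m[:,500:]=0
cn=max(cv2.findContours(m,0,2)[0],key=cv2.contourArea); r=cv2.minAreaRect(cn); print("tp",r); print([W[int(min(y,479)),int(x)] for x,y in cv2.boxPoints(r)])
E
```

```text
mat [ 584.4 -302.7    1. ]
tl [ 403.6 -332.3   16.2]
block [ 723.4 -211.4  200.3]
pack [ 673.5 -112.6   22.1]
box [632.9  29.   95.4]
bench [ 366.8 -226.2   -6. ]
brick [373.7 479.9  32.3]
holder [495.1 503.4  33.5]
meter [349.4 297.1  28.3]
176 [ 3.8  0.   3.4  0.6 -0.8  5.8 12.1 21.8  9.1 -0.9 -3.9]
182 [  2.8  -4.   -0.4   2.6   2.3  14.2 160.9 159.7  67.4  20.8   1.8]
188 [ -2.5  -2.   -4.1   3.9 162.7 158.4 153.  152.8 143.5   1.8 103.5]
194 [ -3.5   2.4 162.  157.  155.8 150.3 143.3 132.5 132.3  -0.3  16.3]
200 [166.9 163.7 156.1 142.2 145.  143.6 136.8 129.1 123.6  23.4  13.9]
206 [ -0.6 149.4 148.6 149.  140.9 135.5 124.2 111.  112.8 106.2   1.4]
212 [ -3.9 132.9 134.9 137.9 130.3 166.6 116.3 109.4 103.3  94.9   6.6]
218 [ -3.2 126.9 118.1 114.6 117.1 148.7 105.9  93.4  92.5  88.2   3.2]
224 [  3.6   6.2 111.4 109.4 104.8  98.1 100.   87.2  79.    1.7  -1.4]
230 [ 1.3 -5.3 99.8 93.1 97.5 85.2 69.1  6.3  5.5 37.3  2.9]
236 [ 1.2  1.4 -3.5 87.8 81.8  6.8  1.6  6.4  2.7 57.6  3.3]
242 [-2.9 -1.1 -2.7 54.6  3.4 -0.8  4.4 -3.7 -0.   0.5 44.3]
248 [ 6.7  3.   1.3  0.  -0.6 -4.3  1.1  0.6 -3.2  4.9  3. ]
mat ((457.0256042480469, 222.02700805664062), (45.14226150512695, 45.14226150512695), 1.5074357986450195) [ 584.4 -302.7    1. ]
tp ((470.7328186035156, 285.78765869140625), (39.890602111816406, 36.24913787841797), 24.443954467773438)
[array([ 383.8, -266.3,    2.4]), array([ 475.3, -309. ,    3.6]), array([ 430.9, -412.1,   -6.3]), array([ 339.6, -366.3,    0.9])]
```

View pics/zoom0.png

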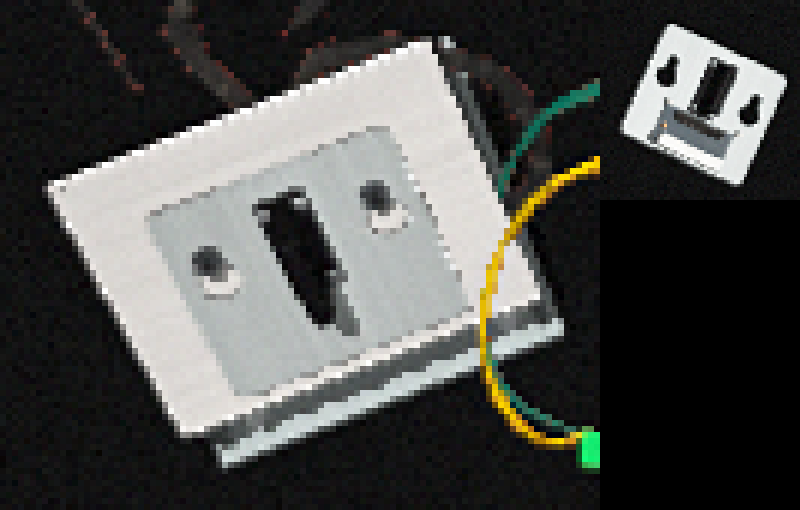

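The zoom shows the stand with the blank plate hung: screw heads at zoom (207,263) and (377,197), grip at (305,260), plate corners (150,212), (390,126), (470,310), (235,395), and a yellow wire along the stand's right edge at (490,290). The terminal plate's board is on its lower side and its tab at (712,88), so its +x points up the image and to the right.

```bash
cat >> h.py <<'E'
from scipy.spatial.transform import Rotation as R
from scipy.linalg import logm, expm
np.set_printoptions(precision=3,suppress=True)
def ray_plane(n,uv,pt,nrm,T=None):
    m=optics.camera_model(n); K=m["mtx"]
    T=m["world_from_camera"] if n!="wrist" else T@m["hand_eye"]
    q=T[:3,:3]@np.linalg.solve(K,[uv[0],uv[1],1.]); o=T[:3,3]
    return o+q*((pt-o)@nrm)/(q@nrm)
def rows(T0,T1,n):
    A=expm(np.real(logm(np.linalg.inv(T0)@T1))/n)
    return np.r_[A[:3,3]/1000, np.degrees(R.from_matrix(A[:3,:3]).as_rotvec())]
def pose(plateR,grip,back=0):
    "TCP pose holding the tab whose grip point (world) is grip; back mm away along plate z"
    px,py,pz=plateR.T; T=np.eye(4); T[:3,:3]=np.c_[-px,py,-pz]; T[:3,3]=grip-11*pz+back*pz; return T
def stand(az):
    c,s=np.cos(az),np.sin(az); t=np.radians(40); C,S=np.cos(t),np.sin(t)
    return np.c_[[c*C,s*C,S],[-s,c,0],[-c*S,-s*S,C]]
E
python3 - <<'E'
from h import *
z=np.load("top0.npz"); p,d=z["p"],z["d"]; W=cloud("top",p,d)
Z=lambda q: np.array(q)/6.+170
m=np.zeros((480,640),np.uint8)
cv2.fillPoly(m,[Z([(60,190),(420,55),(530,290),(200,425)]).astype(np.int32)],1)
cv2.fillPoly(m,[Z([(145,205),(392,118),(478,312),(232,402)]).astype(np.int32)],0)
P=W[m>0]; 
for _ in range(5):
    c=P.mean(0); n=np.linalg.svd(P-c,full_matrices=False)[2][2]; n*=np.sign(n[2]); e=(P-c)@n; P=P[abs(e)<max(3*np.median(abs(e)),3)]
print(len(P),"tilt",np.degrees(np.arccos(n[2])),"az",np.degrees(np.arctan2(-n[1],-n[0])),e.std())
cor=[ray_plane("top",Z(q),c,n) for q in [(50,188),(432,40),(542,298),(183,435)]]; print(np.array(cor),[np.linalg.norm(cor[i]-cor[(i+1)%4]) for i in range(4)])
h=[ray_plane("top",Z(q),c+11*n,n) for q in [(207,263),(377,197)]]
f=[x-11*n for x in h]; print("screws",f,np.linalg.norm(f[0]-f[1]),"mid",(f[0]+f[1])/2); v=f[0]-f[1]; print("az from screws",np.degrees(np.arctan2(-v[0],v[1])))
E
```

```text
1061 tilt 39.98316282551351 az 21.462860612173312 2.220497239413164
[[619.443 434.658 163.055]
 [681.899 277.078 163.447]
 [582.55  239.426  74.357]
 [521.576 396.545  74.981]] [np.float64(169.50648711956998), np.float64(138.6532992263809), np.float64(168.5368524323351), np.float64(137.06761973078713)]
screws [array([597.695, 377.161, 128.439]), array([625.944, 305.784, 128.585])] 76.76340329705248 mid [611.819 341.473 128.512]
az from screws 21.5923850072558
```

```bash
python3 - <<'E'
from h import *
S=stand(np.radians(21.5)); o=np.array([612,341.5,129.]); g=o+S@[-10,0,32]
T0=toolT(); T1=pose(S,g,90); print(g,T1)
for n in (15,20): print(n,rows(T0,T1,n))
A=rows(T0,T1,4)
D=np.eye(4);D[:3,:3]=R.from_rotvec(np.radians(rows(T0,T1,20)[3:])).as_matrix();D[:3,3]=rows(T0,T1,20)[:3]*1000
T=T0
for i in range(20):
    T=T@D
    if i%4==3: print(T[:3,3])
E
```

```text
[585.735 331.154 147.086] [[ -0.713  -0.367   0.598 538.488]
 [ -0.281   0.93    0.236 312.543]
 [ -0.643   0.     -0.766 207.603]
 [  0.      0.      0.      1.   ]]
15 [-0.023 -0.022  0.009 -0.852 -2.577 -2.323]
20 [-0.017 -0.017  0.007 -0.639 -1.932 -1.742]
[221.279 547.169 213.416]
[288.086 474.281 196.289]
[365.005 410.279 188.787]
[449.429 356.151 192.242]
[538.488 312.543 207.603]
```

Emit:
send_rows(commands=[-0.023,-0.022,0.009,-0.85,-2.6,-2.3,100,-0.023,-0.022,0.009,-0.85,-2.6,-2.3,100,-0.023,-0.022,0.009,-0.85,-2.6,-2.3,100,-0.023,-0.022,0.009,-0.85,-2.6,-2.3,100,-0.023,-0.022,0.009,-0.85,-2.6,-2.3,100], grip_force=90)

```text
time_s: 0.6
tcp_pos: [264.4, 498.7, 202.0]
ee_rot: [[-0.971, 0.05, 0.234], [0.06, 0.998, 0.037], [-0.232, 0.05, -0.971]]
force: [0.4, 0.2, 0.2]
grip_width: 85.5
gripper_force: 0.0
```

Emit:
send_rows(commands=[-0.023,-0.022,0.009,-0.85,-2.6,-2.3,100,-0.023,-0.022,0.009,-0.85,-2.6,-2.3,100,-0.023,-0.022,0.009,-0.85,-2.6,-2.3,100,-0.023,-0.022,0.009,-0.85,-2.6,-2.3,100,-0.023,-0.022,0.009,-0.85,-2.6,-2.3,100])

```text
time_s: 1.1
tcp_pos: [390.9, 393.8, 190.8]
ee_rot: [[-0.882, -0.163, 0.442], [-0.123, 0.985, 0.118], [-0.455, 0.05, -0.889]]
force: [1.1, -0.0, 1.4]
grip_width: 85.8
gripper_force: 0.0
```

Emit:
send_rows(commands=[-0.023,-0.022,0.009,-0.85,-2.6,-2.3,100,-0.023,-0.022,0.009,-0.85,-2.6,-2.3,100,-0.023,-0.022,0.009,-0.85,-2.6,-2.3,100,-0.023,-0.022,0.009,-0.85,-2.6,-2.3,100,-0.023,-0.022,0.009,-0.85,-2.6,-2.3,100])

```text
time_s: 1.6
tcp_pos: [507.0, 329.4, 204.3]
ee_rot: [[-0.749, -0.321, 0.579], [-0.248, 0.947, 0.205], [-0.614, 0.01, -0.789]]
force: [0.4, 0.1, 0.3]
grip_width: 85.1
gripper_force: 0.0
```

```bash
python3 - <<'E'
from h import *
S=stand(np.radians(21.5)); o=np.array([612,341.5,129.]); g=o+S@[-10,0,32]
T0=toolT(); p,d=optics.capture("wrist"); np.savez("w1.npz",p=p,d=d,T=T0); cv2.imwrite("pics/w1.png",p[:,:,::-1])
print(T0, manip.observe()["joint_positions"]); print(rows(T0,pose(S,g,90),1))
E
```

```text
[[ -0.749  -0.321   0.579 506.984]
 [ -0.248   0.947   0.205 329.395]
 [ -0.614   0.01   -0.789 204.287]
 [  0.      0.      0.      1.   ]] [-1.007  0.316  0.251  2.235  1.607  0.201 -0.442]
[-0.021 -0.026  0.012 -1.295 -2.081 -2.506]
```

View pics/w1.png

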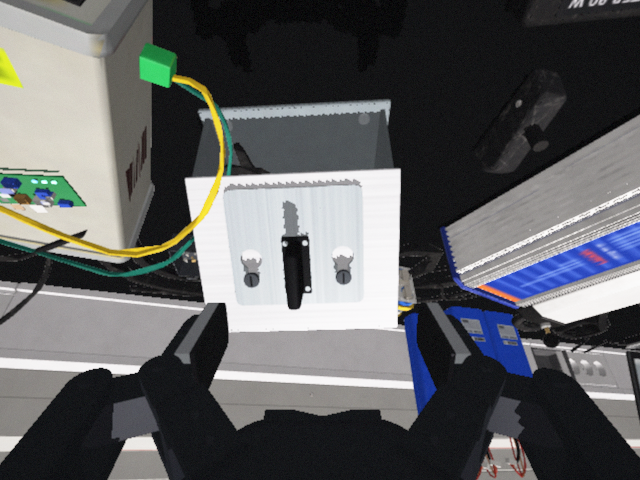

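The wrist view shows the stand squarely: screw heads at (251,280) and (343,277), entry holes just above them, the tab at (295,270), and the yellow wire crossing the face's left edge at (215,190).

```bash
python3 - <<'E'
from h import *
S=stand(np.radians(21.5)); o=np.array([612,341.5,129.]); g=o+S@[-10,0,32]; n=S[:,2]
z=np.load("w1.npz"); p=z["p"];d=z["d"];T=z["T"]
g8=cv2.cvtColor(p,cv2.COLOR_RGB2GRAY)
for u,v in [(251,280),(343,277)]:
    sub=g8[v-14:v+14,u-14:u+14]; m=(sub<110).astype(np.uint8); k,l,st,ce=cv2.connectedComponentsWithStats(m); i=1+st[1:,4].argmax(); uv=ce[i]+[u-14,v-14]
    x=ray_plane("wrist",uv,o+11*n,n,T); print(uv,st[i],S.T@(x-o))
for uv in [(188,178),(400,170),(398,329),(207,331)]: print(S.T@(ray_plane("wrist",uv,o,n,T)-o))
W=cloud("wrist",p,d,T); q=(W-o)@S
for uv in [(215,200),(215,300),(380,200),(380,300)]: print(uv,np.median(q[uv[1]-4:uv[1]+4,uv[0]-4:uv[0]+4],(0,1)))
print(g,rows(toolT(),pose(S,g,50),6))
E
```

```text
[251.205 279.006] [  7   6  15  15 176] [  0.293 -36.764  11.   ]
[343.018 276.107] [  7   6  15  15 169] [ 0.144 38.827 11.   ]
[-82.731 -80.981  -0.   ]
[-82.204  85.197  -0.   ]
[57.376 86.784 -0.   ]
[ 54.724 -85.491   0.   ]
(215, 200) [-65.318 -61.179   2.474]
(215, 300) [ 22.228 -73.768   0.725]
(380, 200) [-60.086  69.441   1.062]
(380, 300) [27.157 70.005  1.06 ]
[585.735 331.154 147.086] [-0.003 -0.003  0.009 -0.265 -0.308 -0.405]
```

```bash
cat >> h.py <<'E'
S=stand(np.radians(21.5)); O=np.array([612,341.5,129.])+S@[0.2,1.0,0.8]; G=O+S@[-10,0,32]
E
python3 - <<'E'
from h import *
print(O,G,manip.observe()["joint_positions"]); print(rows(toolT(),pose(S,G,50),5)*5)
E
```

```text
[611.298 342.298 129.741] [585.032 331.952 147.827] [-1.007  0.316  0.251  2.235  1.607  0.201 -0.442]
[-0.019 -0.02   0.051 -1.589 -1.847 -2.433]
```

Emit:
send_rows(commands=[-0.004,-0.004,0.01,-0.3,-0.35,-0.5,100,-0.004,-0.004,0.01,-0.3,-0.35,-0.5,100,-0.004,-0.004,0.01,-0.3,-0.35,-0.5,100,-0.004,-0.004,0.01,-0.3,-0.4,-0.5,100,-0.004,-0.004,0.01,-0.3,-0.4,-0.5,100])

```text
time_s: 2.15
tcp_pos: [557.5, 327.1, 177.3]
ee_rot: [[-0.716, -0.367, 0.593], [-0.28, 0.93, 0.237], [-0.639, 0.004, -0.769]]
force: [-0.2, -0.1, 0.7]
grip_width: 85.2
gripper_force: 0.0
```

```bash
python3 - <<'E'
from h import *
print(manip.observe()["joint_positions"]); print(rows(toolT(),pose(S,G,50),1))
E
```

```text
[-0.713  0.418  0.012  2.174  2.098  0.231 -0.799]
[-0.002 -0.006  0.001  0.199 -0.282 -0.125]
```

Emit:
send_rows(commands=[-0.002,-0.005,0.001,0.2,-0.3,0,100,0,0,0.015,0,0,0,70,0,0,0.016,0,0,0,60,0,0,0.016,0,0,0,60,0,0,0,0,0,0,60])

```text
time_s: 2.65
tcp_pos: [589.5, 333.9, 141.0]
ee_rot: [[-0.714, -0.364, 0.598], [-0.279, 0.931, 0.234], [-0.642, 0.001, -0.767]]
force: [0.4, 0.0, 0.4]
grip_width: 51.6
gripper_force: 0.0
```

```bash
python3 - <<'E'
from h import *
T=toolT();p,d=optics.capture("wrist"); np.savez("w2.npz",p=p,d=d,T=T); cv2.imwrite("pics/w2.png",p[:,:,::-1])
print(manip.observe()["joint_positions"]); print(rows(T,pose(S,G,3),1))
E
```

```text
[-0.608  0.529 -0.081  2.111  2.227  0.285 -0.887]
[-0.001 -0.    -0.    -0.074 -0.06  -0.143]
```

View pics/w2.png

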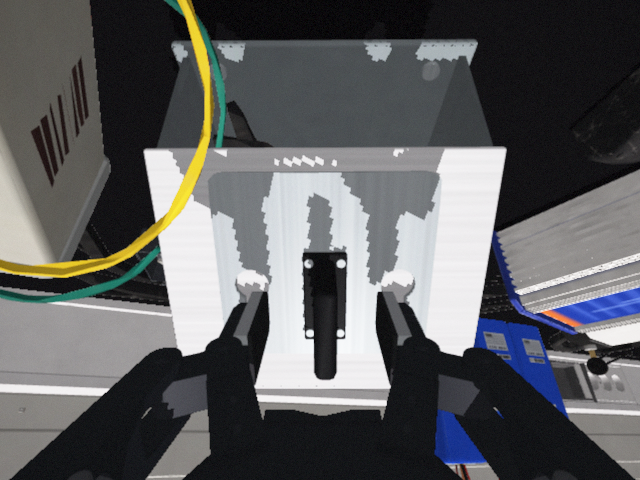

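The tab (325,330) is centred between the fingers (255 and 390). Nothing is touching, so I close the gripper.

Emit:
send_rows(commands=[0,0,0,0,0,0,10,0,0,0,0,0,0,0,0,0,0,0,0,0,0,0,0,0,0,0,0,0,0,0,0,0,0,0,0], grip_force=90)

```text
time_s: 3.2
tcp_pos: [589.2, 334.5, 143.3]
ee_rot: [[-0.712, -0.366, 0.599], [-0.279, 0.931, 0.236], [-0.644, 0.001, -0.765]]
force: [-5.1, -2.4, 6.3]
grip_width: 8.4
gripper_force: 88.7
```

Emit:
send_rows(commands=[-0.004,0,0,0,0,0,0,-0.004,0,0,0,0,0,0,-0.004,0,0,0,0,0,0,-0.004,0,0,0,0,0,0,0,0,0,0,0,0,0])

```text
time_s: 3.7
tcp_pos: [597.6, 338.5, 151.2]
ee_rot: [[-0.716, -0.367, 0.594], [-0.281, 0.93, 0.236], [-0.639, 0.002, -0.769]]
force: [-11.3, -4.8, 4.0]
grip_width: 8.0
gripper_force: 89.2
```

```bash
python3 - <<'E'
from h import *
T=toolT(); s=manip.observe(); print(s["force"],s["joint_positions"],S.T@(T[:3,3]-pose(S,G,0)[:3,3]),"expected x 16")
E
```

```text
[-11.323  -4.778   3.984] [-0.638  0.519 -0.037  2.085  2.169  0.241 -0.83 ] [12.92   1.463  4.519] expected x 16
```

Emit:
send_rows(commands=[-0.0015,0,-0.001,0,0,0,0,-0.0015,0,-0.0005,0,0,0,0,0,0,0,0,0,0,0])

```text
time_s: 4.0
tcp_pos: [602.6, 339.4, 156.4]
ee_rot: [[-0.712, -0.365, 0.6], [-0.278, 0.931, 0.236], [-0.644, 0.001, -0.765]]
force: [-0.1, 0.5, -1.8]
grip_width: 7.9
gripper_force: 87.8
```

```bash
python3 - <<'E'
from h import *
T=toolT(); s=manip.observe(); print(S.T@s["force"],S.T@(T[:3,3]-pose(S,G,0)[:3,3]),S.T@(np.array([589.2,334.5,143.3])-pose(S,G,0)[:3,3]))
E
```

```text
[-1.096  0.503 -1.429] [20.137  0.431  5.28 ] [0.776 0.843 4.439]
```

Emit:
send_rows(commands=[0.0015,0,0,0,0,0,0,0.002,0,0,0,0,0,0,0,0,0,0,0,0,0])

```text
time_s: 4.3
tcp_pos: [599.4, 338.0, 153.0]
ee_rot: [[-0.713, -0.365, 0.598], [-0.279, 0.931, 0.235], [-0.643, 0.001, -0.766]]
force: [-0.3, -0.4, -1.7]
grip_width: 8.3
gripper_force: 87.8
```

Emit:
send_rows(commands=[0,0,-0.004,0,0,0,0,0,0,-0.006,0,0,0,0,0,0,-0.006,0,0,0,0])

```text
time_s: 4.6
tcp_pos: [589.9, 334.3, 166.2]
ee_rot: [[-0.713, -0.365, 0.599], [-0.279, 0.931, 0.236], [-0.644, 0.001, -0.765]]
force: [-0.5, 0.8, -1.6]
grip_width: 8.2
gripper_force: 87.8
```

```bash
python3 - <<'E'
from h import *
T=toolT(); s=manip.observe(); print(s["force"],S.T@s["force"],S.T@(T[:3,3]-pose(S,G,0)[:3,3]))
E
```

```text
[-0.513  0.755 -1.605] [-1.185  0.891 -1.101] [15.931  0.457 21.62 ]
```

```bash
cat >> h.py <<'E'
def flat(az):
    c,s=np.cos(np.radians(az)),np.sin(np.radians(az)); return np.c_[[c,s,0],[-s,c,0],[0,0,1.]]
def mk(Rp,tcp):
    T=pose(Rp,np.zeros(3)); T[:3,3]=tcp; return T
def step(T,r,n=1):
    D=np.eye(4);D[:3,:3]=R.from_rotvec(np.radians(r[3:])).as_matrix();D[:3,3]=np.array(r[:3])*1000
    for _ in range(n): T=T@D
    return T
E
python3 - <<'E'
from h import *
M=ray_plane("top",(457.03,222.03),np.array([0,0,3.]),np.array([0,0,1.])); print("mat",M)
z=np.load("scene0.npz"); p=z["p"].astype(int); m=(abs(p-p[227,427]).sum(-1)<40).astype(np.uint8); m[:200]=0;m[255:]=0;m[:,:395]=0;m[:,465:]=0
cn=max(cv2.findContours(m,0,2)[0],key=cv2.contourArea); mo=cv2.moments(cn); print(ray_plane("scene",(mo['m10']/mo['m00'],mo['m01']/mo['m00']),np.array([0,0,3.]),np.array([0,0,1.])))
F=flat(-35); tcp=M+F@[14.8,0,0]; tcp[2]=28.4
T=toolT(); r0=np.array([0,0,-0.045,0,0,0]); T=step(T,r0,2); print(T[:3,3])
B=mk(flat(-10),[570,20,290]); rA=rows(T,B,9); print("A",9,rA)
C=mk(F,tcp+[0,0,60]); rB=rows(B,C,10); print("B",10,rB,C[:3,3])
for i in range(0,10,3): print(step(T,rA,i)[:3,3],step(B,rB,i)[:3,3])
E
```

```text
mat [ 584.117 -302.292    3.   ]
[ 577.078 -300.746    3.   ]
[535.962 313.132 235.079]
A 9 [-0.002 -0.033 -0.007  1.227  4.336  3.342]
B 10 [-0.015 -0.03   0.02   0.     0.     2.5  ] [ 596.241 -310.781   88.4  ]
[535.962 313.132 235.079] [570.  20. 290.]
[560.236 217.373 254.245] [593.042 -77.585 229.52 ]
[571.701 118.902 271.516] [ 603.15  -177.342  169.04 ]
[570.  20. 290.] [ 600.151 -277.566  108.56 ]
```

Emit:
send_rows(commands=[0,0,-0.03,0,0,0,0,0,0,-0.03,0,0,0,0,0,0,-0.03,0,0,0,0,-0.002,-0.033,-0.007,1.2,4.3,3.3,0,-0.002,-0.033,-0.007,1.2,4.3,3.3,0])

```text
time_s: 5.1
tcp_pos: [547.2, 286.0, 239.5]
ee_rot: [[-0.755, -0.315, 0.575], [-0.25, 0.949, 0.19], [-0.606, -0.0, -0.796]]
force: [1.2, -0.0, -0.7]
grip_width: 8.3
gripper_force: 88.2
```

Emit:
send_rows(commands=[-0.002,-0.033,-0.007,1.2,4.3,3.3,0,-0.002,-0.033,-0.007,1.2,4.3,3.3,0,-0.002,-0.033,-0.007,1.2,4.3,3.3,0,-0.002,-0.033,-0.007,1.2,4.3,3.3,0,-0.002,-0.033,-0.007,1.2,4.3,3.3,0])

```text
time_s: 5.6
tcp_pos: [573.5, 143.7, 267.5]
ee_rot: [[-0.943, -0.053, 0.327], [-0.041, 0.998, 0.043], [-0.329, 0.027, -0.944]]
force: [1.3, -0.7, -1.2]
grip_width: 8.3
gripper_force: 88.1
```

Emit:
send_rows(commands=[-0.002,-0.033,-0.007,1.2,4.3,3.3,0,-0.002,-0.033,-0.007,1.2,4.3,3.3,0,0,0,0,0,0,0,0])

```text
time_s: 5.9
tcp_pos: [577.5, 72.5, 281.1]
ee_rot: [[-0.98, 0.076, 0.186], [0.078, 0.997, -0.001], [-0.186, 0.013, -0.982]]
force: [-0.4, -0.1, -1.8]
grip_width: 8.3
gripper_force: 88.1
```

```bash
python3 - <<'E'
from h import *
M=np.array([582,-302,3.]);F=flat(-35); tcp=M+F@[14.8,0,0]; tcp[2]=28.4
T=toolT();s=manip.observe(); print(s["joint_positions"],s["force"],s["time_s"]); C=mk(F,tcp+[0,0,50])
print(rows(T,C,11))
E
```

```text
[-0.01   0.291 -0.263  1.825  0.162  0.859  1.143] [-0.359 -0.101 -1.846] 5.9
[-0.011 -0.033  0.019  0.328  0.932  2.769]
```

Emit:
send_rows(commands=[-0.011,-0.033,0.019,0.33,0.93,2.8,0,-0.011,-0.033,0.019,0.33,0.93,2.8,0,-0.011,-0.033,0.019,0.33,0.93,2.8,0,-0.011,-0.033,0.019,0.33,0.93,2.8,0,-0.011,-0.033,0.019,0.33,0.93,2.8,0])

```text
time_s: 6.4
tcp_pos: [616.3, -94.0, 190.3]
ee_rot: [[-0.946, 0.308, 0.101], [0.309, 0.951, -0.01], [-0.1, 0.022, -0.995]]
force: [-0.3, 0.7, -1.2]
grip_width: 8.4
gripper_force: 88.2
```

Emit:
send_rows(commands=[-0.011,-0.033,0.019,0.33,0.93,2.8,0,-0.011,-0.033,0.019,0.33,0.93,2.8,0,-0.011,-0.033,0.019,0.33,0.93,2.8,0,-0.011,-0.033,0.019,0.33,0.93,2.8,0,0,0,0,0,0,0,0])

```text
time_s: 6.9
tcp_pos: [609.2, -239.3, 112.9]
ee_rot: [[-0.869, 0.495, 0.027], [0.495, 0.869, -0.009], [-0.028, 0.006, -1.0]]
force: [-0.8, -0.4, -1.8]
grip_width: 8.1
gripper_force: 88.0
```

```bash
python3 - <<'E'
from h import *
M=np.array([582,-302,3.]);F=flat(-35); tcp=M+F@[14.8,0,0]; tcp[2]=28.4
T=toolT();s=manip.observe(); print(s["joint_positions"],s["force"],s["time_s"]); C=mk(F,tcp+[0,0,12])
print(rows(T,C,1),C[:3,3])
E
```

```text
[ 0.362  0.677 -0.082  1.636  0.072  0.803  1.303] [-0.787 -0.435 -1.832] 6.9
[-0.02  -0.07   0.073  0.4    1.598  5.342] [ 594.123 -310.489   40.4  ]
```

Emit:
send_rows(commands=[-0.007,-0.024,0.018,0.13,0.53,1.8,0,-0.007,-0.023,0.018,0.13,0.53,1.8,0,-0.006,-0.023,0.018,0.13,0.53,1.8,0,0,0,0.013,0,0,0,0,0,0,0.004,0,0,0,0])

```text
time_s: 7.4
tcp_pos: [594.2, -302.2, 43.0]
ee_rot: [[-0.823, 0.568, 0.004], [0.568, 0.823, 0.005], [-0.0, 0.006, -1.0]]
force: [-0.1, 0.7, -1.2]
grip_width: 8.2
gripper_force: 88.2
```

Emit:
send_rows(commands=[0,0,0,0,0,0,0])

```text
time_s: 7.5
tcp_pos: [595.6, -300.9, 44.2]
ee_rot: [[-0.825, 0.566, 0.005], [0.566, 0.824, 0.005], [-0.002, 0.007, -1.0]]
force: [-0.7, -0.3, -1.4]
grip_width: 8.1
gripper_force: 88.2
```

```bash
python3 - <<'E'
from h import *
M=np.array([582,-302,3.]);F=flat(-35); tcp=M+F@[14.8,0,0]; tcp[2]=28.4
T=toolT();s=manip.observe(); C=mk(F,tcp); print(s["force"],rows(T,C,1),C[:3,3])
E
```

```text
[-0.713 -0.285 -1.391] [-0.004 -0.009  0.016  0.411  0.091  0.538] [ 594.123 -310.489   28.4  ]
```

Emit:
send_rows(commands=[-0.002,-0.004,0.006,0.4,0,0.2,0,-0.002,-0.004,0.006,0,0,0.2,0,0,0,0.001,0,0,0,0,0,0,0,0,0,0,0])

```text
time_s: 7.9
tcp_pos: [593.7, -312.2, 31.2]
ee_rot: [[-0.819, 0.574, 0.001], [0.574, 0.819, -0.002], [-0.002, -0.001, -1.0]]
force: [-0.0, 1.2, -1.9]
grip_width: 8.3
gripper_force: 88.2
```

Emit:
send_rows(commands=[0,0,0.0015,0,0,0,0,0,0,0.001,0,0,0,0,0,0,0,0,0,0,0])

```text
time_s: 8.2
tcp_pos: [594.2, -312.0, 29.2]
ee_rot: [[-0.819, 0.574, 0.002], [0.574, 0.819, -0.002], [-0.003, -0.001, -1.0]]
force: [-0.5, -0.1, 0.8]
grip_width: 8.0
gripper_force: 88.7
```

Emit:
send_rows(commands=[0,0,0,0,0,0,50,0,0,0,0,0,0,50,0,0,0,0,0,0,50,0,0,-0.03,0,0,0,50,0,0,-0.04,0,0,0,100])

```text
time_s: 8.7
tcp_pos: [592.1, -311.1, 97.4]
ee_rot: [[-0.819, 0.574, -0.003], [0.574, 0.819, -0.0], [0.002, -0.002, -1.0]]
force: [0.3, -0.2, 1.3]
grip_width: 55.6
gripper_force: 0.0
```

Emit:
send_rows(commands=[0,0,-0.04,0,0,0,100,0,0,-0.03,0,0,0,100,0,0,0,0,0,0,100])

```text
time_s: 9.0
tcp_pos: [596.7, -313.3, 174.4]
ee_rot: [[-0.819, 0.574, 0.01], [0.574, 0.819, -0.006], [-0.012, 0.001, -1.0]]
force: [0.7, -1.5, -0.4]
grip_width: 85.1
gripper_force: 0.0
```

```bash
python3 - <<'E'
from h import *
p,d=optics.capture("top"); np.savez("top1.npz",p=p,d=d)
c=cv2.resize(p[190:320,410:520],(440,520),interpolation=cv2.INTER_NEAREST)
T=toolT();w,dw=optics.capture("wrist"); np.savez("w3.npz",p=w,d=dw,T=T)
o=np.zeros((520,800,3),np.uint8); o[:,:360]=c[:,:360]; o[:330,360:]=cv2.resize(w,(440,330)); cv2.imwrite("pics/c3.png",o[:,:,::-1]); print(T)
E
```

```text
[[  -0.819    0.574    0.006  595.247]
 [   0.574    0.819   -0.005 -312.556]
 [  -0.008   -0.      -1.     171.608]
 [   0.       0.       0.       1.   ]]
```

View pics/c3.png

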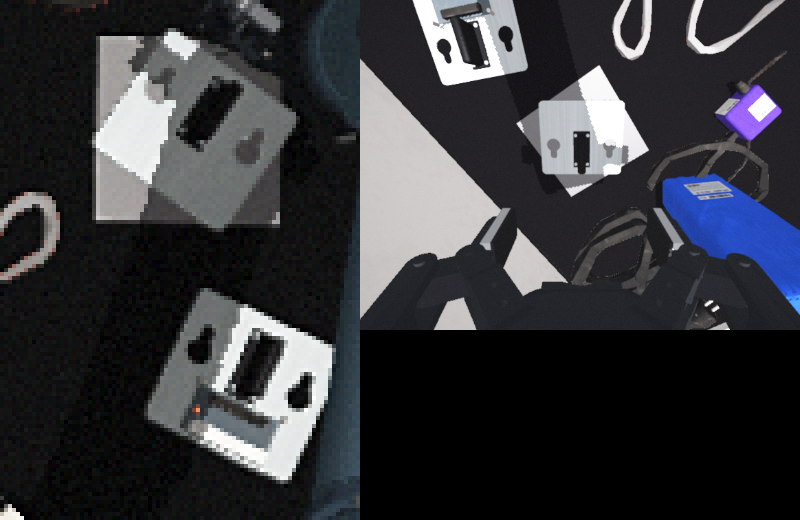

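The composite shows the blank plate grip up on the mat, with its centre at about (196,132) against the mat's (188,130), so within about 5 mm. The terminal plate lies below it, untouched, at about (240,385).

```bash
python3 - <<'E'
from h import *
up=np.array([0,0,1.])
z=np.load("top0.npz"); p=z["p"]
m=(p.min(-1)>70).astype(np.uint8); m[:255]=0;m[:,:435]=0;m[320:]=0;m[:,505:]=0
m=cv2.morphologyEx(m,cv2.MORPH_OPEN,np.ones((2,2),np.uint8))
cn=max(cv2.findContours(m,0,1)[0],key=cv2.contourArea); r=cv2.minAreaRect(cn)
B=np.array([ray_plane("top",q,up*4,up) for q in cv2.boxPoints(r)]); print(B,[np.linalg.norm(B[i]-B[(i+1)%4]) for i in range(4)],B.mean(0))
e=B[1]-B[0];print(np.degrees(np.arctan2(e[1],e[0])))
# tab top (dark) in top at z=42 
t=((p.max(-1)<60)&(cv2.fillPoly(np.zeros((480,640),np.uint8),[cv2.boxPoints(r).astype(np.int32)],1)>0)).astype(np.uint8)
k,l,st,ce=cv2.connectedComponentsWithStats(t)
for i in range(1,k):
    if st[i,4]>8: print(st[i],ce[i],ray_plane("top",ce[i],up*4,up))
E
```

```text
[[ 380.619 -266.935    4.   ]
 [ 473.484 -310.571    4.   ]
 [ 426.767 -413.511    4.   ]
 [ 334.172 -369.498    4.   ]] [np.float64(102.60614339673872), np.float64(113.04468860451006), np.float64(102.52295719445931), np.float64(112.58936954075622)] [ 403.76  -340.129    4.   ]
-25.168110401172715
[457 272   6   9  30] [459.633 276.467] [ 432.353 -307.268    4.   ]
[468 273  12  18 128] [473.477 281.297] [ 419.022 -345.653    4.   ]
[473 277  25  36  53] [487.075 297.792] [ 373.466 -382.81     4.   ]
[482 284   6   8  31] [484.581 288.   ] [ 400.508 -376.306    4.   ]
[462 288  15   9  34] [468.794 292.206] [ 388.85  -332.165    4.   ]
[445 294  25  13  27] [456.556 300.259] [ 366.613 -297.821    4.   ]
```

```bash
cat >> h.py <<'E'
PA=-25.; PG=np.array([416.9,-344.2,32.])
E
python3 - <<'E'
from h import *
r=rows(toolT(),pose(flat(PA),PG,70),6); print(r, pose(flat(PA),PG,70)[:3,3])
E
```

```text
[ 0.023 -0.02   0.013 -0.012  0.037 -1.668] [ 416.9 -344.2   91. ]
```

Emit:
send_rows(commands=[0.023,-0.02,0.013,0,0,-1.7,100,0.023,-0.02,0.013,0,0,-1.7,100,0.023,-0.02,0.013,0,0,-1.7,100,0.023,-0.02,0.013,0,0,-1.7,100,0.023,-0.02,0.013,0,0,-1.6,100])

```text
time_s: 9.6
tcp_pos: [441.3, -336.0, 101.7]
ee_rot: [[-0.895, 0.446, -0.001], [0.446, 0.895, -0.001], [0.0, -0.001, -1.0]]
force: [-0.1, -0.3, 0.2]
grip_width: 85.1
gripper_force: 0.0
```

Emit:
send_rows(commands=[0.023,-0.02,0.013,0,0,-1.6,100,0,0,0,0,0,0,100,0,0,0,0,0,0,100])

```text
time_s: 9.9
tcp_pos: [412.8, -344.0, 89.4]
ee_rot: [[-0.906, 0.424, -0.001], [0.424, 0.906, -0.001], [0.0, -0.001, -1.0]]
force: [1.0, 0.2, 0.2]
grip_width: 85.5
gripper_force: 0.0
```

```bash
python3 - <<'E'
from h import *
T=toolT();w,dw=optics.capture("wrist"); np.savez("w4.npz",p=w,d=dw,T=T); cv2.imwrite("pics/w4.png",w[:,:,::-1]); print(T,rows(T,pose(flat(PA),PG,0),1))
E
```

```text
[[  -0.906    0.424   -0.001  412.842]
 [   0.424    0.906   -0.001 -343.978]
 [   0.      -0.001   -1.      89.44 ]
 [   0.       0.       0.       1.   ]] [-0.004  0.002  0.068 -0.049 -0.014 -0.094]
```

View pics/w4.png

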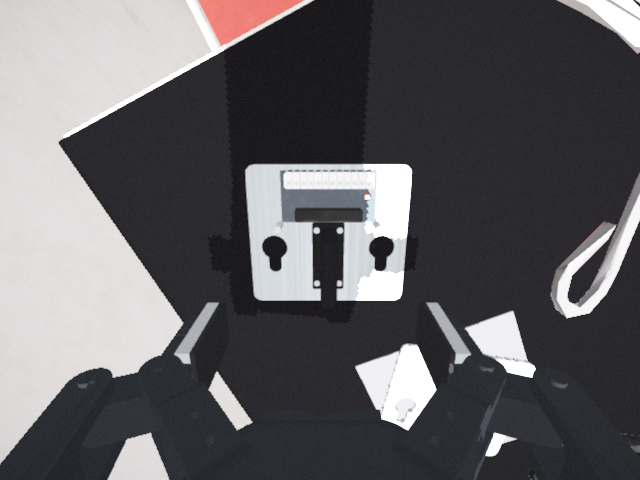

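Entry holes are at (275,247) and (382,247), with their slots running down to about v=270. The tab's foot is at (328,256).

```bash
python3 - <<'E'
from h import *
z=np.load("w4.npz");p=z["p"];T=z["T"];up=np.array([0,0,1.]);F=flat(PA)
g=cv2.cvtColor(p,cv2.COLOR_RGB2GRAY); out=[]
for u,v in [(275,252),(381,252)]:
    sub=(g[v-22:v+26,u-20:u+20]<80).astype(np.uint8); k,l,st,ce=cv2.connectedComponentsWithStats(sub); i=l[20,20]; s=st[i]; 
    rr=np.where(l==i); w=[(rr[1][rr[0]==y].max()-rr[1][rr[0]==y].min()+1) for y in range(s[1],s[1]+s[3])]
    print(s,ce[i]+[u-20,v-22],w)
    uc=ce[i][0]+u-20; top=s[1]+v-22-.5; bot=top+s[3]
    a=ray_plane("wrist",(uc,top),up*4,up,T); b=ray_plane("wrist",(uc,bot),up*4,up,T); out.append((a,b)); print(np.linalg.norm(a-b),"expect 29.5") 
A=np.mean([o[0] for o in out],0);Bm=np.mean([o[1] for o in out],0); print(A,Bm)
c=(A+F@[1+0,0,0]+Bm-F@[28.5,0,0])/2; e=out[1][0]-out[0][0]; print("centre",c,"sep",np.linalg.norm(e),"az",np.degrees(np.arctan2(e[1],e[0]))-90)
G2=c+F@[14,0,0]; print("grip",G2)
E
```

```text
[  8   6  24  35 541] [274.431 250.908] [np.int64(4), np.int64(10), np.int64(14), np.int64(16), np.int64(18), np.int64(20), np.int64(21), np.int64(22), np.int64(23), np.int64(23), np.int64(24), np.int64(24), np.int64(24), np.int64(24), np.int64(23), np.int64(22), np.int64(21), np.int64(20), np.int64(18), np.int64(15), np.int64(13), np.int64(11), np.int64(11), np.int64(11), np.int64(11), np.int64(11), np.int64(11), np.int64(11), np.int64(11), np.int64(11), np.int64(11), np.int64(10), np.int64(10), np.int64(8), np.int64(4)]
26.84172495722171 expect 29.5
[  9   7  23  34 536] [380.752 250.985] [np.int64(9), np.int64(14), np.int64(17), np.int64(19), np.int64(20), np.int64(22), np.int64(22), np.int64(23), np.int64(23), np.int64(23), np.int64(23), np.int64(23), np.int64(23), np.int64(23), np.int64(22), np.int64(22), np.int64(20), np.int64(18), np.int64(16), np.int64(13), np.int64(11), np.int64(11), np.int64(11), np.int64(11), np.int64(11), np.int64(11), np.int64(11), np.int64(11), np.int64(11), np.int64(11), np.int64(10), np.int64(10), np.int64(8), np.int64(3)]
26.09414372302318 expect 29.5
[ 406.011 -338.268    4.   ] [ 429.997 -349.376    4.   ]
centre [ 405.543 -338.011    4.   ] sep 74.60577665923326 az -25.636757729600532
grip [ 418.231 -343.928    4.   ]
```

```bash
sed -i 's/^PA=.*/PA=-25.4; PG=np.array([418.5,-344.2,32.])/' h.py; python3 - <<'E'
from h import *
print(rows(toolT(),pose(flat(PA),PG,3),1))
E
```

```text
[-0.004  0.001  0.066 -0.044  0.098  0.391]
```

Emit:
send_rows(commands=[-0.004,0.001,0.016,0,0.1,0.4,100,0,0,0.025,0,0,0,70,0,0,0.024,0,0,0,50,0,0,0,0,0,0,50,0,0,0,0,0,0,50])

```text
time_s: 10.45
tcp_pos: [419.2, -344.8, 25.9]
ee_rot: [[-0.904, 0.428, 0.0], [0.428, 0.904, -0.001], [-0.001, -0.001, -1.0]]
force: [0.0, 0.1, 1.2]
grip_width: 42.7
gripper_force: 0.0
```

```bash
python3 - <<'E'
from h import *
s=manip.observe(); print(s["force"],s["joint_positions"],rows(toolT(),pose(flat(PA),PG,3),1))
E
```

```text
[0.018 0.099 1.153] [ 0.669  0.684 -0.084  1.933  0.107  0.528  1.641] [ 0.001  0.     0.002 -0.061  0.037  0.063]
```

Emit:
send_rows(commands=[0,0,0.001,0,0,0,10,0,0,0,0,0,0,0,0,0,0,0,0,0,0,0,0,0,0,0,0,0,0,0,0,0,0,0,0], grip_force=100)

```text
time_s: 10.95
tcp_pos: [419.3, -345.7, 26.0]
ee_rot: [[-0.903, 0.429, 0.002], [0.429, 0.903, -0.003], [-0.003, -0.002, -1.0]]
force: [-0.2, 1.8, 5.2]
grip_width: 7.9
gripper_force: 98.1
```

Emit:
send_rows(commands=[0,0,-0.02,0,0,0,0,0,0,-0.04,0,0,0,0,0,0,-0.04,0,0,0,0,0,0,-0.04,0,0,0,0,0,0,0,0,0,0,0])

```text
time_s: 11.45
tcp_pos: [421.1, -347.4, 170.4]
ee_rot: [[-0.903, 0.429, 0.008], [0.429, 0.903, -0.008], [-0.011, -0.004, -1.0]]
force: [1.4, -0.1, -2.5]
grip_width: 8.0
gripper_force: 98.2
```

```bash
python3 - <<'E'
from h import *
T=toolT();s=manip.observe();print(s["force"],s["moment"],s["joint_positions"])
w,dw=optics.capture("wrist"); np.savez("w5.npz",p=w,d=dw,T=T); cv2.imwrite("pics/w5.png",w[:,:,::-1])
E
```

```text
[ 1.351 -0.143 -2.492] [-0.137 -0.119 -0.087] [ 0.694  0.446 -0.111  1.88   0.069  0.808  1.673]
```

View pics/w5.png

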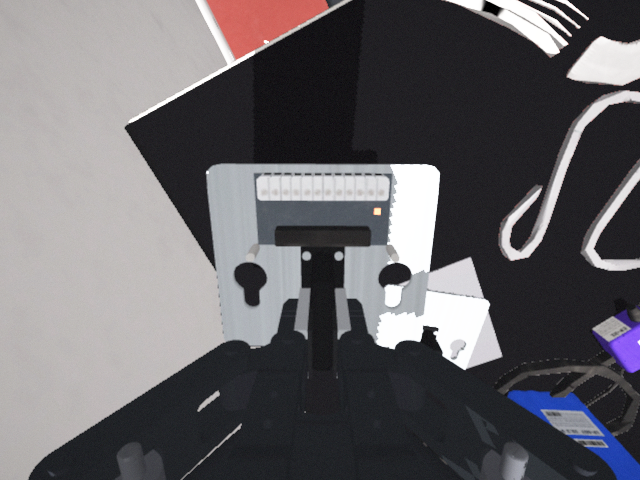

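The plate is held square. Its left entry hole is at (250,275) with the slot end near (252,306), and the right one is at (396,275).

```bash
python3 - <<'E'
from h import *
z=np.load("w5.npz");p=z["p"];g=cv2.cvtColor(p,cv2.COLOR_RGB2GRAY)
u0,v0=230,255; sub=(g[v0:315,u0:272]<75).astype(np.uint8); k,l,st,ce=cv2.connectedComponentsWithStats(sub); i=l[20,20]; s=st[i]; print(s,ce[i]+[u0,v0])
y,x=np.where(l==i); top=v0+s[1]-.5; bot=top+s[3]; ul=u0+s[0]-.5+s[2]/2
# right: hole outline, dark upper part
r=(g[255:285,372:420]<75).astype(np.uint8); k2,l2,st2,_=cv2.connectedComponentsWithStats(r); print(st2)
j=1+st2[1:,4].argmax(); ur=372+st2[j,0]-.5+st2[j,2]/2; topr=255+st2[j,1]-.5
I=np.eye(4)
for zt in (28,31,34,37,40):
    P=lambda uv: ray_plane("wrist",uv,np.array([0,0,zt]),np.array([0,0,1.]),I)
    a,b,c,d=P((ul,top)),P((ul,bot)),P((ur,topr)),P((ul,top+13)); print(zt,"sep",(c-a)[1],"len",b[0]-a[0],"tops",a,c,"bot",b)
# board / plate y edges and angle check via bottom plate edge
E
```

```text
[  5   8  31  43 894] [250.359 280.897]
[[  0   0  48  30 906]
 [  7   8  32  22 534]]
28 sep 77.07273348677714 len -26.018276580316908 tops [ 12.735 -39.902  28.   ] [12.756 37.171 28.   ] bot [-13.283 -41.726  28.   ]
31 sep 78.48993382172661 len -26.49669623168117 tops [ 11.465 -40.613  31.   ] [11.487 37.877 31.   ] bot [-15.031 -42.471  31.   ]
34 sep 79.90713415667608 len -26.97511588304542 tops [ 10.196 -41.325  34.   ] [10.217 38.582 34.   ] bot [-16.779 -43.216  34.   ]
37 sep 81.32433449162555 len -27.45353553440964 tops [  8.926 -42.036  37.   ] [ 8.948 39.288 37.   ] bot [-18.528 -43.961  37.   ]
40 sep 82.74153482657502 len -27.931955185773887 tops [  7.656 -42.748  40.   ] [ 7.679 39.994 40.   ] bot [-20.276 -44.706  40.   ]
```

```bash
cat >> h.py <<'E'
def st(x,y,z): return mk(S,O+S@[x,y,z])
E
python3 - <<'E'
from h import *
T=toolT(); B=mk(flat(-8),[570,0,290]); r1=rows(T,B,9); H=st(6.6,.5,116); r2=rows(B,H,9)
print(r1,r2,H[:3,3])
for i in (3,6): print(step(T,r1,i)[:3,3],step(B,r2,i)[:3,3])
E
```

```text
[-0.004  0.042 -0.014 -0.024  0.04  -1.936] [ 0.002  0.035  0.008 -1.144 -4.344 -3.142] [546.443 317.289 222.845]
[ 481.379 -236.125  208.405] [574.467 106.099 266.023]
[ 531.641 -120.279  249.154] [566.663 212.554 244.612]
```

Emit:
send_rows(commands=[-0.004,0.038,-0.013,0,0,-1.75,0,-0.004,0.038,-0.013,0,0,-1.75,0,-0.004,0.038,-0.013,0,0,-1.75,0,-0.004,0.038,-0.013,0,0,-1.75,0,-0.004,0.038,-0.013,0,0,-1.75,0])

```text
time_s: 12.0
tcp_pos: [507.1, -174.7, 228.5]
ee_rot: [[-0.958, 0.286, -0.002], [0.286, 0.958, -0.001], [0.002, -0.002, -1.0]]
force: [-0.1, -0.8, -3.3]
grip_width: 8.4
gripper_force: 98.2
```

Emit:
send_rows(commands=[-0.004,0.038,-0.013,0,0,-1.75,0,-0.004,0.038,-0.013,0,0,-1.75,0,-0.004,0.038,-0.013,0,0,-1.75,0,-0.004,0.038,-0.013,0,0,-1.75,0,-0.004,0.038,-0.013,0,0,-1.75,0])

```text
time_s: 12.5
tcp_pos: [569.7, 5.4, 293.0]
ee_rot: [[-0.991, 0.137, -0.003], [0.137, 0.991, -0.002], [0.002, -0.002, -1.0]]
force: [0.8, -1.1, -1.7]
grip_width: 8.0
gripper_force: 98.2
```

```bash
python3 - <<'E'
from h import *
T=toolT(); s=manip.observe(); print(T[:3,3],s["joint_positions"],s["force"]); H=st(6.6,.5,116); r2=rows(T,H,10); print(r2)
E
```

```text
[569.65    5.353 292.979] [ 0.149  0.366 -0.308  1.681  0.123  1.117  1.239] [ 0.835 -1.106 -1.664]
[ 0.002  0.031  0.008 -1.033 -3.928 -2.811]
```

Emit:
send_rows(commands=[0.002,0.031,0.008,-1.0,-3.9,-2.8,0,0.002,0.031,0.008,-1.0,-3.9,-2.8,0,0.002,0.031,0.008,-1.0,-3.9,-2.8,0,0.002,0.031,0.008,-1.0,-3.9,-2.8,0,0.002,0.031,0.008,-1.0,-3.9,-2.8,0])

```text
time_s: 13.0
tcp_pos: [570.3, 160.8, 255.1]
ee_rot: [[-0.935, -0.118, 0.333], [-0.097, 0.992, 0.08], [-0.34, 0.042, -0.939]]
force: [0.8, -0.4, -2.2]
grip_width: 7.8
gripper_force: 98.2
```

Emit:
send_rows(commands=[0.002,0.031,0.008,-1.0,-3.9,-2.8,0,0.002,0.031,0.008,-1.0,-3.9,-2.8,0,0.002,0.031,0.008,-1.0,-3.9,-2.8,0,0.002,0.031,0.008,-1.0,-3.9,-2.8,0,0.002,0.031,0.008,-1.0,-3.9,-2.8,0])

```text
time_s: 13.5
tcp_pos: [555.3, 283.0, 226.2]
ee_rot: [[-0.766, -0.313, 0.562], [-0.252, 0.95, 0.185], [-0.591, 0.0, -0.806]]
force: [0.7, -1.0, -1.9]
grip_width: 7.9
gripper_force: 98.3
```

Emit:
send_rows(commands=[0,0,0,0,0,0,0,0,0,0,0,0,0,0])

```text
time_s: 13.7
tcp_pos: [557.5, 280.7, 227.7]
ee_rot: [[-0.767, -0.308, 0.563], [-0.248, 0.951, 0.182], [-0.592, -0.0, -0.806]]
force: [-0.1, -0.4, -1.9]
grip_width: 8.2
gripper_force: 98.2
```

```bash
python3 - <<'E'
from h import *
T=toolT(); s=manip.observe(); print(T[:3,3],s["joint_positions"],s["force"]); H=st(6.6,.5,56); r2=rows(T,H,1); print(r2)
E
```

```text
[557.469 280.74  227.676] [-0.614  0.288 -0.028  2.151  1.132  0.22   0.186] [-0.066 -0.36  -1.946]
[-0.002  0.041  0.064 -2.217 -3.728 -2.796]
```

Emit:
send_rows(commands=[-0.001,0.009,0.002,-0.5,-0.8,-0.6,0,-0.001,0.009,0.004,-0.5,-0.8,-0.6,0,0,0.009,0.006,-0.5,-0.8,-0.6,0,0,0.008,0.008,-0.4,-0.7,-0.5,0,0,0.005,0.01,-0.3,-0.6,-0.5,0])

```text
time_s: 14.2
tcp_pos: [565.0, 325.1, 206.8]
ee_rot: [[-0.712, -0.364, 0.6], [-0.278, 0.931, 0.236], [-0.645, 0.001, -0.764]]
force: [-0.4, -0.1, -3.1]
grip_width: 7.8
gripper_force: 98.3
```

Emit:
send_rows(commands=[0,0,0.01,0,0,0,0,0,0,0.01,0,0,0,0,0,0,0,0,0,0,0])

```text
time_s: 14.5
tcp_pos: [577.4, 328.6, 190.5]
ee_rot: [[-0.714, -0.362, 0.6], [-0.277, 0.932, 0.234], [-0.644, 0.0, -0.765]]
force: [0.3, -0.0, -1.7]
grip_width: 7.7
gripper_force: 98.3
```

```bash
python3 - <<'E'
from h import *
T=toolT(); s=manip.observe(); print(S.T@(T[:3,3]-O),s["joint_positions"],s["force"]); H=st(6.6,.5,46); r2=rows(T,H,1); print(r2)
E
```

```text
[11.075 -0.328 70.052] [-0.6    0.418 -0.099  2.124  1.888  0.247 -0.549] [ 0.293 -0.033 -1.664]
[ 0.005  0.001  0.024 -0.144  0.056 -0.214]
```

Emit:
send_rows(commands=[0.0025,0.0005,0.009,-0.1,0,-0.2,0,0.002,0.0005,0.009,0,0,0,0,0,0,0.008,0,0,0,0,0,0,0,0,0,0,0,0,0,0,0,0,0,0])

```text
time_s: 15.0
tcp_pos: [588.4, 336.1, 168.9]
ee_rot: [[-0.71, -0.369, 0.599], [-0.282, 0.93, 0.238], [-0.645, -0.0, -0.764]]
force: [-0.5, 1.3, -2.1]
grip_width: 8.1
gripper_force: 98.4
```

```bash
python3 - <<'E'
from h import *
T=toolT(); s=manip.observe(); print(S.T@(T[:3,3]-O),s["force"]); print(rows(T,st(6.6,.5,44),1))
w,dw=optics.capture("wrist"); np.savez("w6.npz",p=w,d=dw,T=T); cv2.imwrite("pics/w6.png",cv2.resize(w[200:360,190:450],(780,480),interpolation=cv2.INTER_CUBIC)[:,:,::-1])
E
```

```text
[ 7.095  2.574 45.113] [-0.527  1.31  -2.132]
[ 0.001 -0.002  0.001  0.077  0.15   0.114]
```

View pics/w6.png

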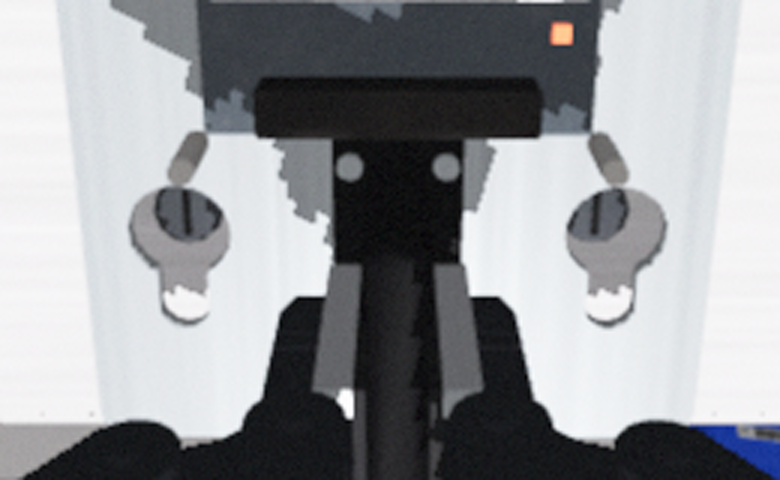

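Both screw heads show through the entry holes: heads at crop (188,213) and (603,213), hole centres at about (180,235) and (616,235). I work out the offset with parallax.

```bash
python3 - <<'E'
from h import *
I=np.eye(4); Z=np.array([0,0,1.]); f=lambda q,z: ray_plane("wrist",((q[0]+.5)/3-.5+190,(q[1]+.5)/3-.5+200),Z*z,Z,I)
for zp,zh in ((22,33),(22,34),(24,35)):
    h=[f(q,zh) for q in ((188,213),(603,213))]; 
    top=[f(q,zp) for q in ((180,186),(616,186))]; end=[f(q,zp+.0) for q in ((185,326),(608,326))]
    print(zp,zh,"headsep",(h[1]-h[0])[1],"holesep",(top[1]-top[0])[1],"len",top[0][0]-end[0][0])
    hm=(h[0]+h[1])/2; tm=(top[0]+top[1])/2; em=(end[0]+end[1])/2
    hole=((tm[0]-9)+(em[0]+19))/2   # entry centre tool x (plate x=8; top -1, end 27)
    print(" head - hole: tool x",hm[0]-hole,"y",hm[1]-(tm[1]+0)," via top",hm[0]-tm[0]+9," via end",hm[0]-em[0]-19)
E
```

```text
22 33 headsep 76.73346423338309 holesep 74.63906908798302 len 27.254972944567825
 head - hole: tool x -1.3842588903016413 y -0.4586447324398115  via top -1.0075226111289979  via end -1.7609951694742847
22 34 headsep 77.18938370455092 holesep 74.63906908798302 len 27.254972944567825
 head - hole: tool x -1.8352584714099471 y -0.46152519373270806  via top -1.4585221922373037  via end -2.2119947505825905
24 35 headsep 77.64530317571877 holesep 75.58804253433458 len 27.60149717003661
 head - hole: tool x -1.2752128465058306 y -0.4640731680200503  via top -1.0716849913084374  via end -1.4787407017032237
```

Emit:
send_rows(commands=[-0.0005,-0.0005,0.003,0,0,0,0,0,0,0.003,0,0,0,0,0,0,0.003,0,0,0,0,0,0,0.002,0,0,0,0,0,0,0,0,0,0,0])

```text
time_s: 15.55
tcp_pos: [595.3, 338.9, 160.2]
ee_rot: [[-0.71, -0.37, 0.599], [-0.283, 0.929, 0.238], [-0.645, -0.0, -0.765]]
force: [0.0, 0.4, -2.2]
grip_width: 8.1
gripper_force: 98.4
```

```bash
python3 - <<'E'
from h import *
T=toolT(); s=manip.observe(); print(S.T@(T[:3,3]-O),S.T@s["force"]); print(rows(T,st(6.6,.5,26),1))
E
```

```text
[ 7.256  2.684 33.696] [-1.296  0.357 -1.816]
[ 0.001 -0.002  0.008  0.113  0.135  0.155]
```

Emit:
send_rows(commands=[0,0,0.003,0,0,0,0,0,0,0.002,0.1,0.1,0.1,0,0,0,0.001,0,0,0,0,0,0,0,0,0,0,0])

```text
time_s: 15.95
tcp_pos: [598.9, 340.4, 155.9]
ee_rot: [[-0.712, -0.367, 0.599], [-0.281, 0.93, 0.236], [-0.644, -0.0, -0.765]]
force: [-0.7, 0.6, -2.2]
grip_width: 8.2
gripper_force: 98.4
```

```bash
python3 - <<'E'
from h import *
T=toolT(); s=manip.observe(); print(S.T@(T[:3,3]-O),S.T@s["force"],s["moment"]); print(rows(T,st(6.6,.5,26),1))
E
```

```text
[ 7.457  2.799 27.864] [-1.713  0.8   -1.38 ] [-0.355  0.95  -0.005]
[ 0.001 -0.002  0.002  0.017  0.055  0.059]
```

Emit:
send_rows(commands=[0,0,0.001,0,0,0,0,0,0,0.0005,0,0,0,0,0,0,0,0,0,0,0])

```text
time_s: 16.25
tcp_pos: [599.8, 340.7, 154.9]
ee_rot: [[-0.712, -0.367, 0.599], [-0.281, 0.93, 0.236], [-0.644, -0.0, -0.765]]
force: [0.1, 0.3, -1.8]
grip_width: 8.2
gripper_force: 98.4
```

```bash
python3 - <<'E'
from h import *
T=toolT(); s=manip.observe(); print(S.T@(T[:3,3]-O),S.T@s["force"],s["moment"])
E
```

```text
[ 7.499  2.735 26.493] [-0.95   0.254 -1.491] [-0.306  0.911 -0.093]
```

Emit:
send_rows(commands=[0,0,0.0005,0,0,0,0,0,0,0.0005,0,0,0,0,0,0,0,0,0,0,0])

```text
time_s: 16.55
tcp_pos: [600.4, 340.9, 154.1]
ee_rot: [[-0.712, -0.367, 0.599], [-0.281, 0.93, 0.236], [-0.644, -0.0, -0.765]]
force: [-0.3, -0.2, -1.5]
grip_width: 8.2
gripper_force: 98.4
```

```bash
python3 - <<'E'
from h import *
T=toolT(); s=manip.observe(); print(S.T@(T[:3,3]-O),S.T@s["force"],s["moment"])
E
```

```text
[ 7.534  2.722 25.487] [-1.189 -0.066 -0.952] [-0.357  0.901 -0.004]
```

Emit:
send_rows(commands=[0.003,0,0,0,0,0,0,0.003,0,0,0,0,0,0,0.002,0,0,0,0,0,0,0,0,0,0,0,0,0])

```text
time_s: 16.95
tcp_pos: [594.2, 338.5, 148.5]
ee_rot: [[-0.712, -0.368, 0.598], [-0.282, 0.93, 0.236], [-0.643, -0.0, -0.766]]
force: [-0.8, -0.8, -0.7]
grip_width: 7.7
gripper_force: 98.4
```

```bash
python3 - <<'E'
from h import *
T=toolT(); s=manip.observe(); print(S.T@(T[:3,3]-O),S.T@s["force"],s["moment"])
E
```

```text
[-1.254  2.725 25.507] [-1.254 -0.455  0.078] [-0.374  1.069  0.027]
```

Emit:
send_rows(commands=[0.003,0,0,0,0,0,0,0.002,0,0,0,0,0,0,0.002,0,0,0,0,0,0,0,0,0,0,0,0,0])

```text
time_s: 17.35
tcp_pos: [589.9, 336.8, 144.6]
ee_rot: [[-0.711, -0.367, 0.599], [-0.281, 0.93, 0.236], [-0.644, -0.001, -0.765]]
force: [0.5, 0.9, -2.3]
grip_width: 7.8
gripper_force: 98.3
```

Emit:
send_rows(commands=[0.001,0,0,0,0,0,0,0,0,0,0,0,0,0])

```text
time_s: 17.55
tcp_pos: [589.8, 336.8, 144.6]
ee_rot: [[-0.711, -0.367, 0.6], [-0.281, 0.93, 0.237], [-0.645, -0.001, -0.764]]
force: [2.3, 1.1, 0.2]
grip_width: 7.9
gripper_force: 98.3
```

```bash
python3 - <<'E'
from h import *
T=toolT(); s=manip.observe(); print(S.T@(T[:3,3]-O),S.T@s["force"],s["moment"])
E
```

```text
[-7.379  2.759 25.526] [ 2.077  0.198 -1.529] [-0.1    0.308  0.083]
```

Emit:
send_rows(commands=[0.001,0,0,0,0,0,0,0.001,0,0,0,0,0,0,0,0,0,0,0,0,0])

```text
time_s: 17.85
tcp_pos: [589.5, 336.6, 144.4]
ee_rot: [[-0.709, -0.367, 0.602], [-0.28, 0.93, 0.237], [-0.647, -0.001, -0.762]]
force: [5.9, 2.5, 2.9]
grip_width: 8.2
gripper_force: 98.3
```

```bash
python3 - <<'E'
from h import *
T=toolT(); s=manip.observe(); print(S.T@(T[:3,3]-O),S.T@s["force"],s["moment"],np.degrees(R.from_matrix(S.T@np.c_[-T[:3,0],T[:3,1],-T[:3,2]]).as_rotvec()))
w,dw=optics.capture("wrist"); np.savez("w7.npz",p=w,d=dw,T=T); cv2.imwrite("pics/w7.png",cv2.resize(w[200:360,190:450],(780,480),interpolation=cv2.INTER_CUBIC)[:,:,::-1])
E
```

```text
[-7.656  2.691 25.614] [ 6.735  0.172 -1.875] [ 0.296 -0.5    0.156] [-0.02  -0.325  0.045]
```

View pics/w7.png

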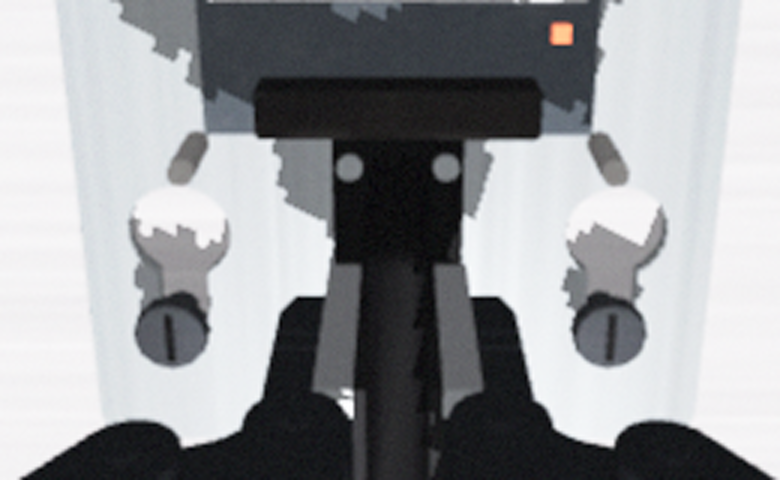

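Both heads, at (171,331) and (609,331), sit over the slot ends, so the plate is home. I relax the push, let go and back off.

Emit:
send_rows(commands=[-0.0015,0,0,0,0,0,0,0,0,0,0,0,0,40,0,0,0,0,0,0,40,0,0,0,0,0,0,40,0,0,0,0,0,0,40])

```text
time_s: 18.4
tcp_pos: [588.1, 336.1, 143.0]
ee_rot: [[-0.712, -0.368, 0.598], [-0.282, 0.93, 0.236], [-0.643, -0.0, -0.766]]
force: [-0.6, 0.5, 0.3]
grip_width: 34.3
gripper_force: 0.0
```

Emit:
send_rows(commands=[0,0,-0.015,0,0,0,40,0,0,-0.025,0,0,0,40,0,0,-0.03,0,0,0,40,0,0,-0.03,0,0,0,40,0,0,0,0,0,0,40])

```text
time_s: 18.9
tcp_pos: [527.7, 313.0, 222.5]
ee_rot: [[-0.71, -0.368, 0.6], [-0.281, 0.93, 0.238], [-0.646, 0.001, -0.764]]
force: [-0.7, 0.3, 0.5]
grip_width: 34.1
gripper_force: 0.0
```

```bash
python3 - <<'E'
from h import *
T=toolT(); s=manip.observe(); print(S.T@(T[:3,3]-O),s["force"])
w,dw=optics.capture("wrist"); np.savez("w8.npz",p=w,d=dw,T=T); p,d=optics.capture("top"); np.savez("top2.npz",p=p,d=d)
o=np.zeros((560,800,3),np.uint8); o[:300,:400]=cv2.resize(w,(400,300)); o[:300,400:]=cv2.resize(w[190:340,220:420],(400,300)); o[300:,:]=cv2.resize(p[140:340,110:520],(800,390))[130:390]
cv2.imwrite("pics/f.png",o[:,:,::-1])
E
```

```text
[ -8.174   3.367 127.932] [-0.744  0.332  0.486]
```

View pics/f.png

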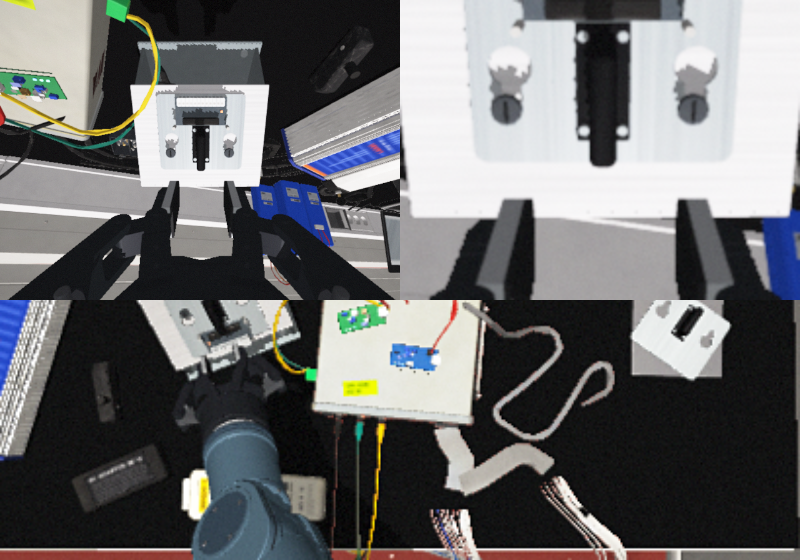

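The terminal plate hangs level, with both heads at (506,109) and (692,108) over the slot ends. The blank plate is on the mat and the gripper is clear. I am handing in.

```bash
python3 -c "
from bench import workorder; print(workorder.job_done())"
```

```text
the job is handed in; nothing more can be done
None
```

The blank plate lies grip up on the mat and the terminal plate hangs home on both screws; I handed the job in at about 19 s, and no verdict came back.

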